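Find the loose bolt of the magnifier stand and hold its cap open

TASK

The magnifier stand wobbles because one of its three bolts is loose. First swing the magnifier arm by its orange knob to the right, right round nearly to its stop, so that it is clear of the bolts; then, with the caps shut, tap the bolt heads gently from above until you find the one that gives, press that one down to its stop, and lift only that bolt's hinged blue cap by its black ball, at least half way to upright. Finish while still holding the cap open in the fingers, still, ready for someone else to tighten the bolt; leave the other caps shut and the bead jar, the tin and the spool where they are.

Things in the scene. Friction and masses are not known exactly. Their poses are not given: they have to be found in the camera images.
- stand: grey magnifier stand fixed to the worktop. Origin: underside below the middle bolt; x to its rear (away from the robot), y left, z up; turned by 0.12 rad at most. Foot 104 (x) by 236 (y) by 8 mm with a rear tongue to x = 72; post at x = 58, y = -40, 117 mm high. Three bosses, 56 (x) by 36 (y), 32 mm high, at y = +80 (left), 0 (middle), -80 (right), each with a bolt and a hinged cap
- magnifier (a joint): swing (rad) of the magnifier arm about the post. 0: points to the stand's front (-x), lens between the middle and right bolts; grows to the stand's right, 1.57: points to -y; stops at -0.6 and 2.1. Clear of the bolts beyond 1.75. Light friction (about 1 N at the knob); stays where left. Lens ring 86 mm across, centre 100 mm from the pivot, 102 to 111 mm above the worktop
- magnifier_knob (a point): grip of the magnifier arm: upright orange round post, 16 mm in diameter, on the lens ring's outer edge, 138 mm from the pivot. It rises from the ring (top 111 mm above the worktop) to 143 mm; this point is on its axis, 130 mm above the worktop
- magnifier_pivot (a point): the vertical axis of the magnifier arm, 106 mm above the worktop (at x = +58 mm, y = -40 mm on the stand)
- bolt_left_top (a point): centre of the flat top of the left bolt's round steel head (16 mm in diameter, dark socket in the middle); 54 mm above the worktop before it is tapped, 16 mm above its blue cap. It moves with the bolt
- bolt_left (a joint): how far (m) the left bolt has gone down: 0 at the start, at most 0.008. A tight bolt gives less than about 0.002 under a tap; the loose one (any of the three) slides down under about 3 to 4 N as far as it is pushed, to its stop at 0.008, and stays down. 0.005 or more counts as found
- cap_left (a joint): opening (rad) of the left bolt's cap: 0 shut, 1.4 stop. Blue plate 78 (x) by 36 (y) by 5 mm lying on the boss, top 38 mm above the worktop, with a 24 mm hole through which the bolt head stands. Hinged along y at its rear end; its front end goes up and to the rear. A light spring shuts it (1 to 2 N at the ball) when let go
- cap_left_ball (a point): centre of the black ball, 18 mm in diameter, by which the left cap is lifted; on a 7 mm stem near the cap's front end, 28 mm above the cap, 66 mm above the worktop when shut, 42 mm in front of the bolt's axis; from the hinge line 72 mm forward and 32 mm up when shut. It moves with the cap
- cap_left_hinge (a point): middle of the hinge line of the left cap, 34 mm above the worktop, 30 mm behind the bolt's axis; the line runs along the stand's y
- bolt_middle_top (a point): centre of the flat top of the middle bolt's round steel head (16 mm in diameter, dark socket in the middle); 54 mm above the worktop before it is tapped, 16 mm above its blue cap. It moves with the bolt
- bolt_middle (a joint): how far (m) the middle bolt has gone down: 0 at the start, at most 0.008. A tight bolt gives less than about 0.002 under a tap; the loose one (any of the three) slides down under about 3 to 4 N as far as it is pushed, to its stop at 0.008, and stays down. 0.005 or more counts as found
- cap_middle (a joint): opening (rad) of the middle bolt's cap: 0 shut, 1.4 stop. Blue plate 78 (x) by 36 (y) by 5 mm lying on the boss, top 38 mm above the worktop, with a 24 mm hole through which the bolt head stands. Hinged along y at its rear end; its front end goes up and to the rear. A light spring shuts it (1 to 2 N at the ball) when let go
- cap_middle_ball (a point): centre of the black ball, 18 mm in diameter, by which the middle cap is lifted; on a 7 mm stem near the cap's front end, 28 mm above the cap, 66 mm above the worktop when shut, 42 mm in front of the bolt's axis; from the hinge line 72 mm forward and 32 mm up when shut. It moves with the cap
- cap_middle_hinge (a point): middle of the hinge line of the middle cap, 34 mm above the worktop, 30 mm behind the bolt's axis; the line runs along the stand's y
- bolt_right_top (a point): centre of the flat top of the right bolt's round steel head (16 mm in diameter, dark socket in the middle); 54 mm above the worktop before it is tapped, 16 mm above its blue cap. It moves with the bolt
- bolt_right (a joint): how far (m) the right bolt has gone down: 0 at the start, at most 0.008. A tight bolt gives less than about 0.002 under a tap; the loose one (any of the three) slides down under about 3 to 4 N as far as it is pushed, to its stop at 0.008, and stays down. 0.005 or more counts as found
- cap_right (a joint): opening (rad) of the right bolt's cap: 0 shut, 1.4 stop. Blue plate 78 (x) by 36 (y) by 5 mm lying on the boss, top 38 mm above the worktop, with a 24 mm hole through which the bolt head stands. Hinged along y at its rear end; its front end goes up and to the rear. A light spring shuts it (1 to 2 N at the ball) when let go
- cap_right_ball (a point): centre of the black ball, 18 mm in diameter, by which the right cap is lifted; on a 7 mm stem near the cap's front end, 28 mm above the cap, 66 mm above the worktop when shut, 42 mm in front of the bolt's axis; from the hinge line 72 mm forward and 32 mm up when shut. It moves with the cap
- cap_right_hinge (a point): middle of the hinge line of the right cap, 34 mm above the worktop, 30 mm behind the bolt's axis; the line runs along the stand's y
- bead_jar: small glass jar of beads with cork lid, 46 mm in diameter, 64 mm tall, loose, to the left of the stand; origin at its underside. Bystander
- salve_tin: flat round tin, 62 mm in diameter, 18 mm tall, loose, to the right of the stand; origin at its underside. Bystander
- spool: small wooden spool of red thread, 38 mm in diameter, 45 mm tall, standing loose behind the left and middle bolts; origin at its underside. Bystander

How it is judged:
On the way, in this order (a step that is already met when the one before it is completed fails the run):
1. the magnifier arm is swung clear to the right (beyond 1.75 rad), all bolts up and caps shut (value of joint magnifier above 1.75 rad and value of joint each of cap_left, cap_middle, cap_right below 0.15 rad and value of joint each of bolt_left, bolt_middle, bolt_right below 0.004 m), for 0.2 s.
2. with all caps shut the loose bolt is tapped down (5 mm or more) (value of joint any of bolt_left, bolt_middle, bolt_right above 0.005 m and value of joint magnifier above 1.75 rad and value of joint each of cap_left, cap_middle, cap_right below 0.15 rad), for 0.1 s.
At the end, for the whole second after the job is handed in: the magnifier arm is still clear (beyond 1.75 rad); the cap of the bolt that went down (5 mm or more) is held by the fingers, still (under 0.15 rad/s), open by more than 0.7 rad; the other two caps are shut (under 0.15 rad) (value of joint magnifier above 1.75 rad and ((value of joint bolt_left above 0.005 m and value of joint cap_left above 0.7 rad and velocity of joint cap_left between -0.15 and 0.15 rad/s and contact force between the fingers and cap_left above 0.2 N and value of joint each of cap_middle, cap_right below 0.15 rad) or (value of joint bolt_middle above 0.005 m and value of joint cap_middle above 0.7 rad and velocity of joint cap_middle between -0.15 and 0.15 rad/s and contact force between the fingers and cap_middle above 0.2 N and value of joint each of cap_left, cap_right below 0.15 rad) or (value of joint bolt_right above 0.005 m and value of joint cap_right above 0.7 rad and velocity of joint cap_right between -0.15 and 0.15 rad/s and contact force between the fingers and cap_right above 0.2 N and value of joint each of cap_left, cap_middle below 0.15 rad))); the arm keeps its last pose, push and grip.
It fails at once if a cap is lifted though its bolt has not been found loose ((value of joint cap_left above 0.3 rad and value of joint bolt_left below 0.005 m) or (value of joint cap_middle above 0.3 rad and value of joint bolt_middle below 0.005 m) or (value of joint cap_right above 0.3 rad and value of joint bolt_right below 0.005 m)).
It fails at once if a bolt is struck or pressed with more than 60 N (contact force between the fingers and bolt_left above 60 N or contact force between the fingers and bolt_middle above 60 N or contact force between the fingers and bolt_right above 60 N).
It fails at once if the jar, the tin or the spool is pushed away (30 mm) (distance of any of bead_jar, salve_tin, spool from where it was at the start of the episode above 0.03 m).
It also fails if it takes over 64 s, if anything falls off the work surface, if the arm or the gripper's body presses on something with over 40 N, if the wrist force passes 120 N, or if a joint passes its speed limit or range.

ROBOT

A 6-joint arm with a two-finger parallel gripper is mounted at the origin on a cart in front of the work surface, level with it; the furniture and walls round the work are solid. World frame = base frame: x ahead of the robot, y to its left, z up, the work surface at z = 0. Lengths are in m, angles in rad, forces in N, time in s.
With the tool pointing down it reaches from about 0.35 to 0.775 m from the base axis. Payload 7.3 kg.
Tool frame: the origin (TCP) lies at the centre of the arm's flange, where the gripper is bolted on; the fingertips stand 178 mm ahead of it and the grasp point (between the pads) lies 159 mm ahead of it (env.tcp_to_tips is the distance from the TCP to the fingertips, in m); y points along the fingers, z is the direction in which the jaws open and shut, and the axes are right-handed (so a half turn about y gives the same grasp; the last joint's range is limited). The gripper opens to 92 mm and grips with 3 to 60 N. Pads are 19 mm wide; open, the fingers measure 130 mm over their backs; the gripper's body (75 mm by 190 mm) begins 47 mm behind the grasp point.
Start: joints at [1.031, 0.342, 1.524, -0, 1.275, -0.146], TCP at [0.201, 0.485, 0.405] pointing down, gripper open.
Joint ranges: [-2.53, 2.53], [-0.77, 2.02], [0.04, 2.7], [-1, 4.14], [0.28, 2.66], [-3.11, 3.11]. Speed limits (rad/s): [2.57, 2.57, 3.14, 3.14, 3.14, 3.14].

INTERFACE

Orientations are given as a rotation vector (axis times angle).
In Python, from workcell import monitor, viewer, order, env gives the robot as it stands.
- The arm moves only by the shell command python3 -m crank 'ROWS' [FORCE]. ROWS is JSON, a list of rows, each a list of 3 entries, a list of its own where there are three numbers: the shift along the world's x, y, z in cm, then the turn, a rotation vector about the world's x, y, z in degrees, then the opening, from 0 (shut) to 1 (fully open). In form: [[[dx, dy, dz], [ax, ay, az], fingers], ...]. A call has exactly 5 rows; each row is the pose to reach, as a shift and turn from the pose commanded when the call began; what a row does not reach only later rows make up. A row lasts 1/12 s, in which the tool goes at most 41.7 mm and 7.16 degrees, less where a joint would pass 70% of its speed; a pose out of reach is approached as far as the arm can. A call with a gripper value outside its range is refused whole. The fingers move at their own pace and stop on an object; FORCE is the grip in N (left out, the last holds). Time passes only in rows, so rows that repeat a pose let the fingers close, or fill a call up. It gives the time, the measured TCP pose, the force and the opening at its end, in the units of the state.
- monitor.get_obs(): the state, without advancing time (a new reading comes with each control period).
- viewer.camera(name): name is "scene" or "top" or "wrist"; returns (picture, depth): 384x512x3 uint8, red, green, blue; 384x512 float32, m along the optical axis (not along the pixel's ray), 0 where there is no reading.
- viewer.get_calibration(name): a dict with "mtx" (3x3 intrinsics, pixels), "world_from_camera" (4x4, takes a point from camera to world coordinates). Camera axes: x right, y down, z forward; pixel columns grow to the right and rows downward; lengths in m; the calibration is good to about 2 mm. A picture is of the moment at which its call begins: read the wrist's pose just before it. get_calibration takes no time and is no camera call; for the wrist camera it gives the pose at the moment of the call.
- order.hand_in(): hands the job in, once; it reports no verdict.
The state is a dict: "time": time; "joints": joint angles; "joint_velocities": joint speeds; "tau": joint torques, N m; "tool_pos": TCP position; "tool_rot": TCP orientation; "wrist_force": force on the tool from outside, world axes, zero at the start; "torque": the same for the moment, N m; "gripper_width": finger opening in m.
Only numpy, scipy, OpenCV 4.12 (cv2) and the standard library are available. Lean on these libraries where they do the work, as an engineer would, in place of code of your own. Each camera call takes 0.05 s, during which the arm holds its last target.

## Working session

There is one attempt and no reset: what is moved stays moved. The work goes in short steps, Python scripts to look and compute and a shell command to move; the robot and the scene stay as the last step left them, time stands still between calls to the robot, and variables do not carry over. Pictures are saved under pics/ and viewed, and the job is handed in when it is done.

```bash
ls; mkdir -p pics; python3 - <<'E'
from workcell import monitor, viewer, order, env
import cv2,numpy as np
o=monitor.get_obs(); print(o)
for n in ("scene","top"):
    im,d=viewer.camera(n); c=viewer.get_calibration(n); print(n,c)
    cv2.imwrite(f"pics/{n}0.png",im[:,:,::-1]); np.savez(f"pics/{n}0.npz",im=im,d=d,K=c["mtx"],T=c["world_from_camera"])
E
```

```text
pics
{'time': 0.0, 'joints': array([ 1.03102009e+00,  3.42746815e-01,  1.52502957e+00, -3.66985206e-05,
        1.27536829e+00, -1.45986911e-01]), 'joint_velocities': array([-7.67331887e-04,  3.61105223e-04,  4.08508848e-04,  1.71058635e-04,
       -2.73012321e-05,  6.06248750e-04]), 'tau': array([ 6.90835941e-05, -4.31248283e+01, -2.44219923e+01,  7.16757146e-02,
        5.59485052e-02, -1.42291224e-04]), 'tool_pos': array([0.20134702, 0.48471293, 0.40402785]), 'tool_rot': array([-1.55011003,  0.3093598 , -0.30858786]), 'wrist_force': array([ 0.07976662, -0.11268767,  0.32883214]), 'torque': array([0.03870349, 0.0051346 , 0.01694901]), 'gripper_width': 0.09204868995112724}
scene {'mtx': array([[355.84070077,   0.        , 251.87244513],
       [  0.        , 355.84070077, 195.03272805],
       [  0.        ,   0.        ,   1.        ]]), 'world_from_camera': array([[ 0.66018602, -0.5791273 ,  0.47829488,  0.11517458],
       [-0.75102568, -0.51806168,  0.40935623, -0.35673782],
       [ 0.01071688, -0.62946299, -0.77695656,  0.76146733],
       [ 0.        ,  0.        ,  0.        ,  1.        ]])}
top {'mtx': array([[460.12752551,   0.        , 258.22213419],
       [  0.        , 460.12752551, 189.10879636],
       [  0.        ,   0.        ,   1.        ]]), 'world_from_camera': array([[ 0.02873773, -0.98276762,  0.18259776,  0.38488343],
       [-0.999539  , -0.03004278, -0.00438449, -0.01727111],
       [ 0.00979468, -0.18238758, -0.98317793,  0.9453026 ],
       [ 0.        ,  0.        ,  0.        ,  1.        ]])}
```

View pics/top0.png

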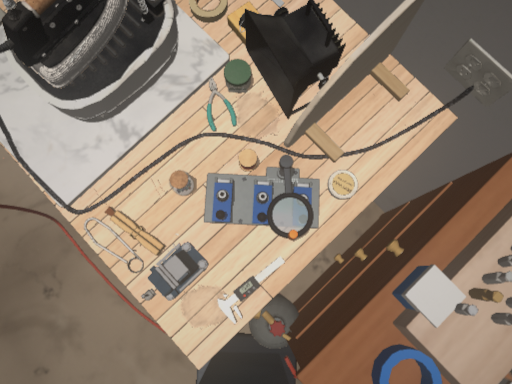

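View pics/scene0.png

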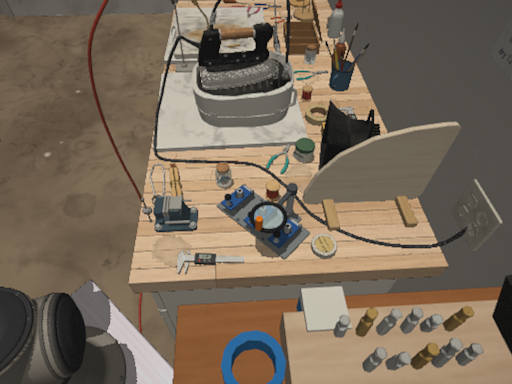

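```bash
cat > h.py <<'E'
import numpy as np,cv2
def load(n):
    z=np.load(f"pics/{n}.npz"); return z["im"],z["d"],z["K"],z["T"]
def ray(u,v,K,T):
    r=T[:3,:3]@(np.linalg.inv(K)@np.array([u,v,1.])); return T[:3,3],r
def onplane(u,v,h,K,T):
    o,r=ray(u,v,K,T); return o+r*(h-o[2])/r[2]
def cloud(d,K,T):
    v,u=np.mgrid[:d.shape[0],:d.shape[1]]
    p=np.stack([(u-K[0,2])/K[0,0]*d,(v-K[1,2])/K[1,1]*d,d],-1)
    w=p@T[:3,:3].T+T[:3,3]; w[d<=0]=np.nan; return w
def grab(n,tag):
    from workcell import viewer
    c=viewer.get_calibration(n); im,d=viewer.camera(n)
    np.savez(f"pics/{tag}.npz",im=im,d=d,K=c["mtx"],T=c["world_from_camera"]); cv2.imwrite(f"pics/{tag}.png",im[:,:,::-1]); return im,d,c["mtx"],c["world_from_camera"]
def crop(im,x0,x1,y0,y1,s,name):
    cv2.imwrite(name,cv2.resize(im[y0:y1,x0:x1,::-1],None,fx=s,fy=s,interpolation=cv2.INTER_CUBIC))
def blobs(mask,minA=15):
    n,l,s,c=cv2.connectedComponentsWithStats(mask.astype(np.uint8)); return [(s[i,4],c[i].round(1),s[i,:4]) for i in range(1,n) if s[i,4]>=minA]
def project(p,K,T):
    q=T[:3,:3].T@(np.asarray(p)-T[:3,3]); q=K@q; return q[:2]/q[2]
E
python3 - <<'E'
from h import *
for n,b in (("top0",(190,370,120,260)),("scene0",(200,350,170,270))):
    im,d,K,T=load(n); crop(im,*b,4.4 if n[0]=='t' else 5,f"pics/{n}c.png")
    hsv=cv2.cvtColor(im,cv2.COLOR_RGB2HSV); H,S,V=cv2.split(hsv)
    roi=np.zeros(H.shape,bool); roi[b[2]:b[3],b[0]:b[1]]=1
    w=cloud(d,K,T)
    print(n,"orange",[(x,onplane(*x[1],.143,K,T).round(4)) for x in blobs(roi&(H<12)&(S>180)&(V>150))])
    print("blue",[(x,onplane(*x[1],.038,K,T).round(4)) for x in blobs(roi&(H>105)&(H<125)&(S>120))])
im,d,K,T=load("top0"); w=cloud(d,K,T)
for r in range(0,170,10): print(r,[tuple((w[r,c]*100).round(0).astype(int)) for c in range(285,410,12)])
E
```

```text
top0 orange []
blue [((np.int32(298), array([260.3, 201.3]), array([253, 185,  18,  38], dtype=int32)), array([ 0.5288, -0.0262,  0.038 ])), ((np.int32(24), array([297.5, 189.7]), array([295, 188,   7,   5], dtype=int32)), array([ 0.5546, -0.1001,  0.038 ])), ((np.int32(84), array([225.7, 206.2]), array([217, 199,  13,  16], dtype=int32)), array([0.5168, 0.0424, 0.038 ]))]
scene0 orange []
blue [((np.int32(210), array([236.2, 198.7]), array([222, 186,  29,  24], dtype=int32)), array([0.5242, 0.0467, 0.038 ])), ((np.int32(40), array([248.3, 221.4]), array([244, 216,  10,  12], dtype=int32)), array([ 0.4918, -0.0243,  0.038 ])), ((np.int32(224), array([284.1, 234.7]), array([268, 219,  31,  29], dtype=int32)), array([ 0.52  , -0.1143,  0.038 ]))]
0 [(np.int64(100), np.int64(-7), np.int64(0)), (np.int64(100), np.int64(-10), np.int64(0)), (np.int64(-9223372036854775808), np.int64(-9223372036854775808), np.int64(-9223372036854775808)), (np.int64(100), np.int64(-15), np.int64(0)), (np.int64(101), np.int64(-18), np.int64(-1)), (np.int64(99), np.int64(-20), np.int64(2)), (np.int64(97), np.in
[... 7416 characters left out ...]
5), np.int64(1)), (np.int64(65), np.int64(-28), np.int64(0)), (np.int64(65), np.int64(-31), np.int64(0)), (np.int64(66), np.int64(-33), np.int64(0))]
160 [(np.int64(60), np.int64(-7), np.int64(11)), (np.int64(63), np.int64(-10), np.int64(0)), (np.int64(63), np.int64(-13), np.int64(0)), (np.int64(63), np.int64(-15), np.int64(0)), (np.int64(62), np.int64(-18), np.int64(2)), (np.int64(63), np.int64(-20), np.int64(0)), (np.int64(63), np.int64(-23), np.int64(-1)), (np.int64(63), np.int64(-25), np.int64(0)), (np.int64(63), np.int64(-28), np.int64(0)), (np.int64(63), np.int64(-31), np.int64(0)), (np.int64(63), np.int64(-33), np.int64(0))]<stdin>:10: RuntimeWarning: invalid value encountered in cast
```

```bash
ls pics
```

```text
scene0.npz
scene0.png
scene0c.png
top0.npz
top0.png
top0c.png
```

View pics/top0c.png

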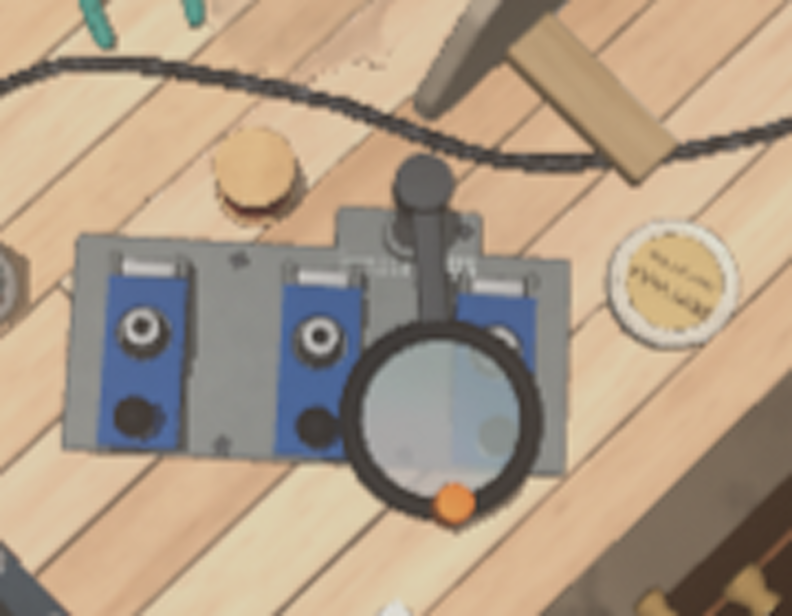

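View pics/scene0c.png

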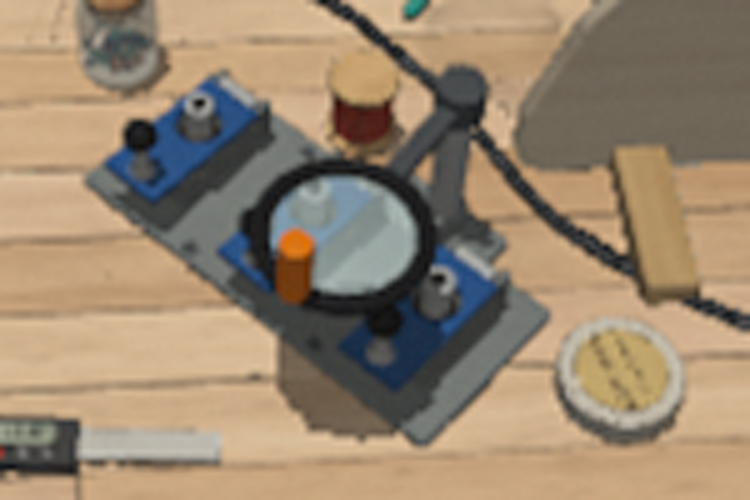

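```bash
python3 - <<'E'
from h import *
_,dt,Kt,Tt=load("top0"); _,ds,Ks,Ts=load("scene0")
A={}
for n,u,v,h,c in [("bL",222.3,194.8,.054,'t'),("bM",262.7,196.8,.054,'t'),("bL",239.8,190.6,.054,'s'),("bR",287.4,225.6,.054,'s'),
 ("ballL",220.7,214.0,.066,'t'),("ballM",262.3,216.6,.066,'t'),("ballL",228,197,.066,'s'),("ballR",277,234,.066,'s'),
 ("knob",293.4,234.1,.143,'t'),("knob",259.4,218.6,.143,'s'),("pivot",286.1,161.4,.117,'t'),("pivot",292,187,.117,'s'),
 ("tin",190+673/4.4,120+284/4.4,.018,'t'),("spool",190+255/4.4,120+168/4.4,.045,'t'),("footFL",190+64/4.4,120+446/4.4,.008,'t'),("footFR",190+565/4.4,120+472/4.4,.008,'t'),("jar",180,177,.064,'t')]:
    K,T=(Kt,Tt) if c=='t' else (Ks,Ts); d=dt if c=='t' else ds
    w=cloud(d,K,T)[int(round(v)),int(round(u))]
    p=onplane(u,v,h,K,T); A[n+c]=p; print(n,c,(p*1000).round(1),"depth",(w*1000).round(0))
def a(p,q): e=A[p]-A[q]; return np.arctan2(e[1],e[0]),np.hypot(*e[:2])*1000
print(a("bLt","bMt"),a("bLs","bRs"),a("ballLt","ballMt"),a("ballLs","ballRs"),a("footFLt","footFRt"),a("bMt","ballMt"),a("knobt","pivott"))
print(np.pi/2)
from workcell import monitor
from scipy.spatial.transform import Rotation as R
print(R.from_rotvec(monitor.get_obs()["tool_rot"]).as_matrix().round(3))
E
```

```text
bL t [536.9  49.   54. ] depth [537.  50.  53.]
bM t [535.3 -30.5  54. ] depth [535. -31.  54.]
bL s [541.  49.  54.] depth [539.  47.  56.]
bR s [ 536.7 -109.6   54. ] depth [ 535. -110.   55.]
ballL t [497.3  49.5  66. ] depth [496.  48.  73.]
ballM t [494.7 -30.6  66. ] depth [493. -30.  70.]
ballL s [498.7  50.   66. ] depth [495.  46.  73.]
ballR s [ 494.9 -110.2   66. ] depth [ 490. -113.   75.]
knob t [456.  -84.4 143. ] depth [456. -84. 144.]
knob s [458.2 -85.3 143. ] depth [456. -86. 144.]
pivot t [592.5 -71.1 117. ] depth [593. -71. 116.]
pivot s [594.  -72.1 117. ] depth [593. -73. 119.]
tin t [ 572.  -195.4   18. ] depth [ 571. -196.   16.]
spool t [614.8   1.2  45. ] depth [616.   1.  42.]
footFL t [488.6  86.2   8. ] depth [489.  85.  11.]
footFR t [ 483.4 -146.6    8. ] depth [ 484. -146.    7.]
jar t [567.9 132.3  64. ] depth [568. 133.  62.]
(np.float64(1.5510344960070697), np.float64(79.45096713775747)) (np.float64(1.5436663175658973), np.float64(158.69528021520824)) (np.float64(1.537968215698751), np.float64(80.14454593294015)) (np.float64(1.5472254234721137), np.float64(160.2675458403724)) (np.float64(1.5485958252469672), np.float64(232.94252847012433)) (np.float64(0.0023165169612993767), np.float64(40.6314902288181)) (np.float64(-3.04411916208553), np.float64(137.1101431447036))
1.5707963267948966
[[ 0.923 -0.001  0.384]
 [-0.384 -0.001  0.923]
 [-0.    -1.    -0.001]]
```

```bash
python3 - <<'E'
from h import *
for n in("top0","scene0"):
    _,d,K,T=load(n); w=cloud(d,K,T).reshape(-1,3); w=w[np.isfinite(w[:,0])]
    for y in np.arange(-.35,.65,.1):
        s=[]
        for x in np.arange(.05,.8,.1):
            m=(abs(w[:,0]-x-.05)<.05)&(abs(w[:,1]-y-.05)<.05); s.append(int(100*w[m,2].max()) if m.any() else None)
        print(n,round(y+.05,2),s)
E
python3 -m crank '[[[3,-2,0],[0,0,-7],1],[[6,-4,0],[0,0,-14],1],[[9,-6,0],[0,0,-21],1],[[12,-8,0],[0,0,-28],1],[[15,-10,0],[0,0,-35],1]]'
```

```text
top0 -0.3 [None, 20, 25, 23, 13, 0, 1, 26]
top0 -0.2 [-79, 18, 18, 13, 2, 2, 23, 25]
top0 -0.1 [-28, 13, 13, 14, 14, 12, 21, 21]
top0 0.0 [-30, 0, 1, 1, 11, 4, 1, 18]
top0 0.1 [-29, 0, 7, 8, 7, 6, 2, 15]
top0 0.2 [-79, None, 9, 7, 4, 6, 15, 16]
top0 0.3 [-88, -87, None, 0, 2, 2, 18, 27]
top0 0.4 [-88, -88, -88, None, 3, 16, 26, 31]
top0 0.5 [-88, -88, -87, -89, None, 13, 2, 14]
top0 0.6 [-88, -88, -88, -88, -88, None, None, None]
scene0 -0.3 [None, 20, 25, 25, 13, 0, 1, 40]
scene0 -0.2 [13, 18, 18, 13, 1, 2, 23, 25]
scene0 -0.1 [28, 13, 13, 14, 14, 11, 20, 21]
scene0 0.0 [30, 0, 1, 1, 11, 4, 1, 18]
scene0 0.1 [1, 0, 7, 8, 7, 6, 2, 15]
scene0 0.2 [0, -88, 9, 7, 4, 6, 15, 15]
scene0 0.3 [None, -88, -89, 0, 2, 2, 18, 36]
scene0 0.4 [None, 23, -88, None, 3, 17, 27, 35]
scene0 0.5 [None, -88, -88, None, None, 14, 2, 14]
scene0 0.6 [None, -88, -88, None, None, None, 2, 26]
time: 0.52
tool_pos: [0.3525, 0.3837, 0.4044]
tool_rot: [-1.424, 0.787, -0.787]
wrist_force: [0.3, 0.7, -0.3]
gripper_width: 0.0918
```

```bash
python3 -m crank '[[[1.5,-3.8,0],[0,0,-7],1],[[3,-7.6,0],[0,0,-14],1],[[4.5,-11.4,0],[0,0,-21],1],[[6,-15.2,0],[0,0,-28],1],[[7,-19,0],[0,0,-35],0.8]]' 8 && python3 -m crank '[[[0.7,-3.9,0],[0,0,-7],0.6],[[1.4,-7.8,0],[0,0,-14],0.6],[[2.1,-11.7,0],[0,0,-21],0.6],[[2.8,-15.6,0],[0,0,-28],0.6],[[3.5,-19.5,0],[0,0,-35],0.6]]'
```

```text
time: 0.93
tool_pos: [0.4221, 0.1929, 0.4044]
tool_rot: [-1.185, 1.246, -1.247]
wrist_force: [-0.1, -0.1, -1.4]
gripper_width: 0.0883
time: 1.35
tool_pos: [0.4562, -0.0021, 0.4046]
tool_rot: [-0.82, 1.678, -1.678]
wrist_force: [0.9, 0.4, 0.8]
gripper_width: 0.0575
```

```bash
python3 -m crank '[[[0.05,-4,0],[0,0,-6],0.6],[[0.1,-8.3,0],[0,0,-11],0.6],[[0.1,-8.3,-1.5],[0,0,-11],0.6],[[0.1,-8.3,-3.5],[0,0,-11],0.6],[[0.1,-8.3,-5.5],[0,0,-11],0.6]]' && python3 - <<'E'
from h import *
from workcell import monitor
o=monitor.get_obs(); print(o["tool_pos"],o["joints"].round(2))
im,d,K,T=grab("wrist","w1"); print(T.round(3))
im,d,K,T=grab("top","t1"); crop(im,190,370,120,260,4.4,"pics/t1c.png")
E
```

```text
time: 1.77
tool_pos: [0.4572, -0.0843, 0.3491]
tool_rot: [-0.678, 1.802, -1.802]
wrist_force: [0.2, -0.4, 0.5]
gripper_width: 0.0551
[ 0.45723697 -0.08433581  0.34907064] [-0.35  0.29  1.77 -0.    1.08  0.5 ]
[[ 0.66  -0.717 -0.224  0.517]
 [-0.751 -0.63  -0.196 -0.032]
 [-0.     0.298 -0.955  0.329]
 [ 0.     0.     0.     1.   ]]
```

View pics/w1.png

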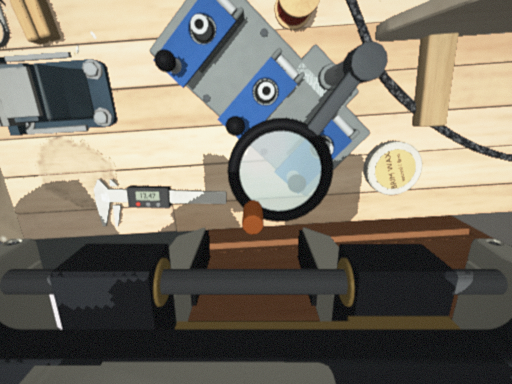

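```bash
python3 - <<'E'
from h import *
im,d,K,T=load("w1"); H,S,V=cv2.split(cv2.cvtColor(im,cv2.COLOR_RGB2HSV))
m=(H<12)&(S>140)&(V>90); m[:190]=0;m[240:]=0;m[:,:230]=0;m[:,280:]=0
w=cloud(d,K,T); 
mm=m&(w[...,2]>.139); print(mm.sum(),np.nanmean(w[mm],0)); print(blobs(m), project([.457,-.085,.143],K,T))
E
```

```text
272 [ 0.45636836 -0.08393169  0.1427481 ]
[(np.int32(408), array([252.1, 219.3]), array([242, 201,  21,  34], dtype=int32))] [253.85791539 224.54536657]
```

```bash
python3 -m crank '[[[0,0,-2.5],[0,0,0],0.6],[[0,0,-5],[0,0,0],0.6],[[0,0,-5],[0,0,0],0],[[0,0,-5],[0,0,0],0],[[0,0,-5],[0,0,0],0]]' 8 && python3 -m crank '[[[0,0,0],[0,0,0],0],[[0,0,0],[0,0,0],0],[[0,0,0],[0,0,0],0],[[0,0,0],[0,0,0],0],[[0,0,0],[0,0,0],0]]'
python3 - <<'E'
import numpy as np
s0=.098; p0=np.array([-.1375*np.cos(s0),-.1375*np.sin(s0)])
for k in range(1,16):
    s=s0+k*.1225; print(k,round(s+.025,2),(100*(np.array([-.1375*np.cos(s),-.1375*np.sin(s)])-p0)).round(1))
E
```

```text
time: 2.28
tool_pos: [0.458, -0.0832, 0.3013]
tool_rot: [-0.68, 1.799, -1.801]
wrist_force: [0.3, -0.3, 0.8]
gripper_width: 0.0394
time: 2.7
tool_pos: [0.4575, -0.0832, 0.3005]
tool_rot: [-0.68, 1.799, -1.801]
wrist_force: [-1.0, 0.2, 5.9]
gripper_width: 0.016
1 0.25 [ 0.3 -1.7]
2 0.37 [ 0.7 -3.3]
3 0.49 [ 1.4 -4.8]
4 0.61 [ 2.2 -6.3]
5 0.74 [ 3.3 -7.6]
6 0.86 [ 4.4 -8.8]
7 0.98 [ 5.7 -9.9]
8 1.1 [  7.2 -10.8]
9 1.23 [  8.7 -11.5]
10 1.35 [ 10.3 -12. ]
11 1.47 [ 12.  -12.3]
12 1.59 [ 13.6 -12.4]
13 1.72 [ 15.3 -12.3]
14 1.84 [ 17. -12.]
15 1.96 [ 18.6 -11.5]
```

```bash
python3 -m crank '[[[0,0,0.3],[0,0,0],0],[[0.1,-0.8,0.3],[0,0,0],0],[[0.3,-1.7,0.3],[0,0,0],0],[[0.5,-2.5,0.3],[0,0,0],0],[[0.7,-3.3,0.3],[0,0,0],0]]'
```

```text
time: 3.12
tool_pos: [0.4641, -0.1172, 0.3025]
tool_rot: [-0.683, 1.802, -1.8]
wrist_force: [-4.2, 0.7, 0.5]
gripper_width: 0.0156
```

```bash
python3 -m crank '[[[0.7,-1.5,0],[0,0,0],0],[[1.5,-3,0],[0,0,0],0],[[2.6,-4.3,0],[0,0,0],0],[[3.7,-5.5,0],[0,0,0],0],[[5,-6.6,0],[0,0,0],0]]' && python3 -m crank '[[[1.5,-0.9,0],[0,0,0],0],[[3,-1.6,0],[0,0,0],0],[[4.6,-2.1,0],[0,0,0],0],[[6.3,-2.4,0],[0,0,0],0],[[7.9,-2.5,0],[0,0,0],0]]'
```

```text
time: 3.53
tool_pos: [0.5148, -0.1841, 0.3028]
tool_rot: [-0.68, 1.801, -1.802]
wrist_force: [-1.4, 1.2, 0.6]
gripper_width: 0.0154
time: 3.95
tool_pos: [0.5943, -0.209, 0.3029]
tool_rot: [-0.679, 1.8, -1.802]
wrist_force: [-1.3, 0.3, 1.7]
gripper_width: 0.0157
```

```bash
python3 -m crank '[[[1.7,0.1,0],[0,0,0],0],[[3.4,0.4,0],[0,0,0],0],[[5,0.9,0],[0,0,0],0],[[5,0.9,0],[0,0,0],0],[[5,0.9,0],[0,0,0],0]]'; python3 - <<'E'
from h import *
im,d,K,T=grab("scene","s2"); crop(im,190,370,120,260,4.4,"pics/s2c.png")
E
```

```text
time: 4.37
tool_pos: [0.6441, -0.1994, 0.3029]
tool_rot: [-0.678, 1.797, -1.803]
wrist_force: [2.9, -3.2, 0.3]
gripper_width: 0.0158
```

View pics/s2c.png

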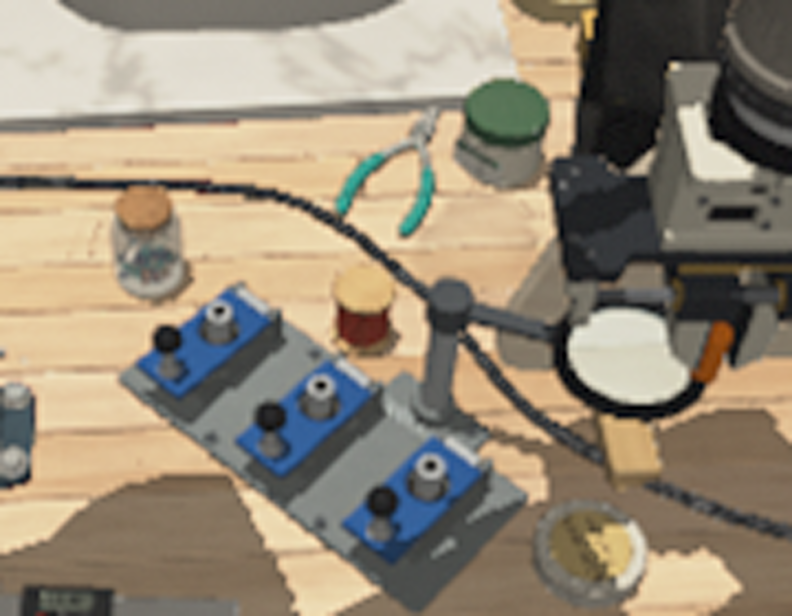

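```bash
python3 -m crank '[[[0,0,0],[0,0,0],0.35],[[0,0,0],[0,0,0],0.35],[[0,0,0],[0,0,0],0.35],[[0,0,1.5],[0,0,0],0.35],[[0,0,4],[0,0,0],0.35]]' ; python3 -m crank '[[[0,0,3],[0,0,0],0.2],[[-1,1,3],[0,0,-7],0],[[-4,3,3],[0,0,-14],0],[[-7,5,3],[0,0,-21],0],[[-10,7.5,3],[0,0,-28],0]]'
python3 - <<'E'
from h import *
from workcell import monitor
_,d,K,T=load("s2")
for u,v,h in((288,225.5,.054),(263,207.5,.054),(239.8,191.1,.054)): print(onplane(u,v,h,K,T))
im,d,K,T=grab("top","t2"); crop(im,190,370,120,260,4.4,"pics/t2c.png")
o=monitor.get_obs();print(o["tool_pos"],o["tool_rot"],o["joints"].round(2))
E
```

```text
time: 4.83
tool_pos: [0.6424, -0.198, 0.34]
tool_rot: [-0.686, 1.807, -1.797]
wrist_force: [0.1, -0.7, -0.4]
gripper_width: 0.0318
time: 5.25
tool_pos: [0.5415, -0.123, 0.3725]
tool_rot: [-0.24, 2.101, -2.101]
wrist_force: [0.2, 0.9, -0.2]
gripper_width: 0.0034
[ 0.53784618 -0.11054585  0.054     ]
[ 0.53916254 -0.0310112   0.054     ]
[0.53972799 0.04785421 0.054     ]
[ 0.53560802 -0.11788988  0.37078297] [-0.24502354  2.11645684 -2.10207293] [-0.36  0.42  1.51  0.    1.23  0.99]
```

View pics/t2c.png

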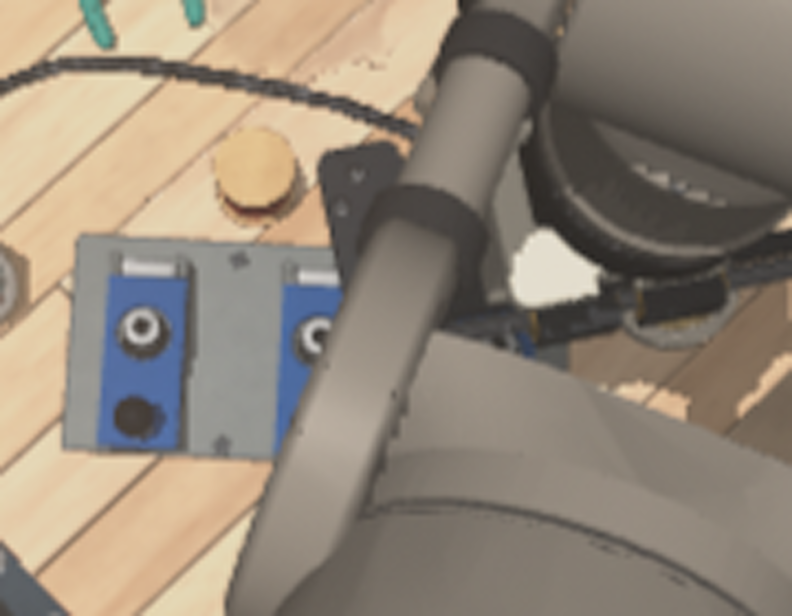

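```bash
python3 -m crank '[[[-0.5,0.6,0],[0,0,-7],0],[[-1,1.2,0],[0,0,-15],0],[[-1,1.2,-2.5],[0,0,-15],0],[[-1,1.2,-5],[0,0,-15],0],[[-1,1.2,-7.5],[0,0,-15],0]]';python3 -m crank '[[[0,0,-1.5],[0,0,0],0],[[0,0,-3],[0,0,0],0],[[0,0,-3],[0,0,0],0],[[0,0,-3],[0,0,0],0],[[0,0,-3],[0,0,0],0]]'
python3 - <<'E'
from h import *
from workcell import monitor
from scipy.spatial.transform import Rotation as R
im,d,K,T=grab("wrist","w3")
o=monitor.get_obs();print(o["tool_pos"],R.from_rotvec(o["tool_rot"]).as_matrix()[:,2].round(3),o["wrist_force"].round(2))
E
```

```text
time: 5.72
tool_pos: [0.5331, -0.111, 0.2976]
tool_rot: [-0.031, -2.208, 2.209]
wrist_force: [-0.1, -0.6, 0.0]
gripper_width: 0.0001
time: 6.13
tool_pos: [0.5337, -0.1113, 0.2687]
tool_rot: [-0.031, -2.208, 2.209]
wrist_force: [0.6, 0.7, 1.1]
gripper_width: 0.0003
[ 0.53372553 -0.11134512  0.26897804] [-0.027 -1.     0.001] [ 0.12 -0.88  0.13]
```

View pics/w3.png

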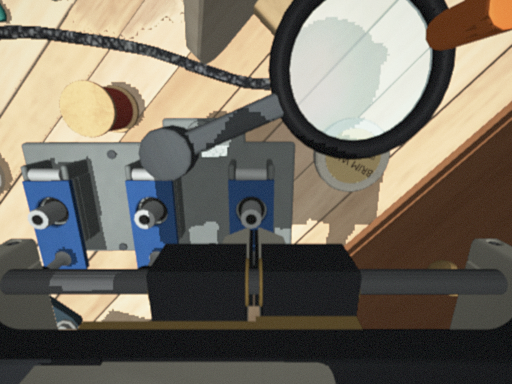

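```bash
python3 -m crank '[[[0,0,-1.5],[0,0,0],0],[[0,0,-3],[0,0,0],0],[[0,0,-3.3],[0,0,0],0],[[0,0,-3.3],[0,0,0],0],[[0,0,-3.3],[0,0,0],0]]';python3 -m crank '[[[0,0,-0.1],[0,0,0],0],[[0,0,-0.2],[0,0,0],0],[[0,0,-0.3],[0,0,0],0],[[0,0,-0.4],[0,0,0],0],[[0,0,-0.4],[0,0,0],0]]'
```

```text
time: 6.6
tool_pos: [0.5337, -0.1113, 0.2357]
tool_rot: [-0.031, -2.208, 2.209]
wrist_force: [0.2, -0.4, -0.2]
gripper_width: 0.0004
time: 7.02
tool_pos: [0.5336, -0.1112, 0.2317]
tool_rot: [-0.031, -2.208, 2.209]
wrist_force: [-1.4, 0.7, 5.7]
gripper_width: 0.0004
```

```bash
python3 -m crank '[[[0,0,-0.05],[0,0,0],0],[[0,0,-0.1],[0,0,0],0],[[0,0,-0.1],[0,0,0],0],[[0,0,-0.1],[0,0,0],0],[[0,0,-0.1],[0,0,0],0]]'
```

```text
time: 7.43
tool_pos: [0.5336, -0.1112, 0.2315]
tool_rot: [-0.032, -2.208, 2.21]
wrist_force: [-2.8, 1.1, 13.4]
gripper_width: 0.0004
```

```bash
python3 -m crank '[[[0,0,1],[0,0,0],0],[[0,2,1.6],[0,0,0],0],[[0.1,5,1.6],[0,0,0],0],[[0.2,8,1.6],[0,0,0],0],[[0.2,8,1],[0,0,0],0]]';python3 -m crank '[[[0,0,-0.3],[0,0,0],0],[[0,0,-0.5],[0,0,0],0],[[0,0,-0.7],[0,0,0],0],[[0,0,-0.8],[0,0,0],0],[[0,0,-0.9],[0,0,0],0]]';python3 -m crank '[[[0,0,-0.05],[0,0,0],0],[[0,0,-0.1],[0,0,0],0],[[0,0,-0.1],[0,0,0],0],[[0,0,-0.1],[0,0,0],0],[[0,0,-0.1],[0,0,0],0]]'
```

```text
time: 7.85
tool_pos: [0.5355, -0.0274, 0.241]
tool_rot: [-0.029, -2.211, 2.209]
wrist_force: [-0.7, 0.4, -0.2]
gripper_width: 0.0
time: 8.27
tool_pos: [0.5356, -0.0321, 0.2315]
tool_rot: [-0.032, -2.207, 2.208]
wrist_force: [-4.1, 0.5, 15.9]
gripper_width: 0.0004
time: 8.68
tool_pos: [0.5355, -0.0321, 0.2315]
tool_rot: [-0.033, -2.207, 2.208]
wrist_force: [-5.3, 0.2, 14.9]
gripper_width: 0.0007
```

```bash
python3 -m crank '[[[0,0,1],[0,0,0],0],[[0,2,1.6],[0,0,0],0],[[0.1,5,1.6],[0,0,0],0],[[0.2,8,1.6],[0,0,0],0],[[0.2,8.1,1],[0,0,0],0]]';python3 -m crank '[[[0,0,-0.3],[0,0,0],0],[[0,0,-0.5],[0,0,0],0],[[0,0,-0.7],[0,0,0],0],[[0,0,-0.8],[0,0,0],0],[[0,0,-0.9],[0,0,0],0]]';python3 -m crank '[[[0,0,-0.05],[0,0,0],0],[[0,0,-0.1],[0,0,0],0],[[0,0,-0.1],[0,0,0],0],[[0,0,-0.1],[0,0,0],0],[[0,0,-0.1],[0,0,0],0]]'
```

```text
time: 9.1
tool_pos: [0.5378, 0.0528, 0.241]
tool_rot: [-0.031, -2.211, 2.209]
wrist_force: [0.3, -0.4, 0.2]
gripper_width: 0.0004
time: 9.52
tool_pos: [0.5375, 0.0488, 0.2308]
tool_rot: [-0.031, -2.206, 2.207]
wrist_force: [-0.2, -1.4, 2.1]
gripper_width: 0.0005
time: 9.93
tool_pos: [0.5375, 0.0498, 0.2298]
tool_rot: [-0.031, -2.208, 2.208]
wrist_force: [0.6, -2.1, 2.1]
gripper_width: 0.0007
```

```bash
python3 -m crank '[[[0,0,-0.1],[0,0,0],0],[[0,0,-0.2],[0,0,0],0],[[0,0,-0.3],[0,0,0],0],[[0,0,-0.4],[0,0,0],0],[[0,0,-0.5],[0,0,0],0]]';python3 -m crank '[[[0,0,-0.05],[0,0,0],0],[[0,0,-0.1],[0,0,0],0],[[0,0,-0.15],[0,0,0],0],[[0,0,-0.2],[0,0,0],0],[[0,0,-0.2],[0,0,0],0]]'
```

```text
time: 10.35
tool_pos: [0.5375, 0.0498, 0.2247]
tool_rot: [-0.031, -2.208, 2.208]
wrist_force: [0.5, -2.0, 3.1]
gripper_width: 0.0006
time: 10.77
tool_pos: [0.5376, 0.0498, 0.2241]
tool_rot: [-0.031, -2.208, 2.209]
wrist_force: [-3.7, -2.5, 14.0]
gripper_width: 0.0003
```

```bash
python3 -m crank '[[[0,0,2],[0,0,0],0],[[0,0,5],[0,0,0],0.5],[[-2,0,5],[0,0,0],0.5],[[-4.1,0,5],[0,0,0],0.5],[[-4.1,0,5],[0,0,0],0.5]]'; python3 - <<'E'
from h import *
from workcell import monitor
im,d,K,T=grab("scene","s4"); crop(im,190,340,140,260,5,"pics/s4c.png")
im,d,K,T=grab("wrist","w4")
o=monitor.get_obs();print(o["tool_pos"],o["gripper_width"],o["wrist_force"].round(1))
E
```

```text
time: 11.18
tool_pos: [0.4932, 0.0504, 0.2723]
tool_rot: [-0.024, -2.206, 2.205]
wrist_force: [-0.1, 1.2, -1.2]
gripper_width: 0.0229
[0.49601737 0.05008581 0.27263808] 0.030564545178263687 [ 1.2 -0.4  0. ]
```

View pics/s4c.png

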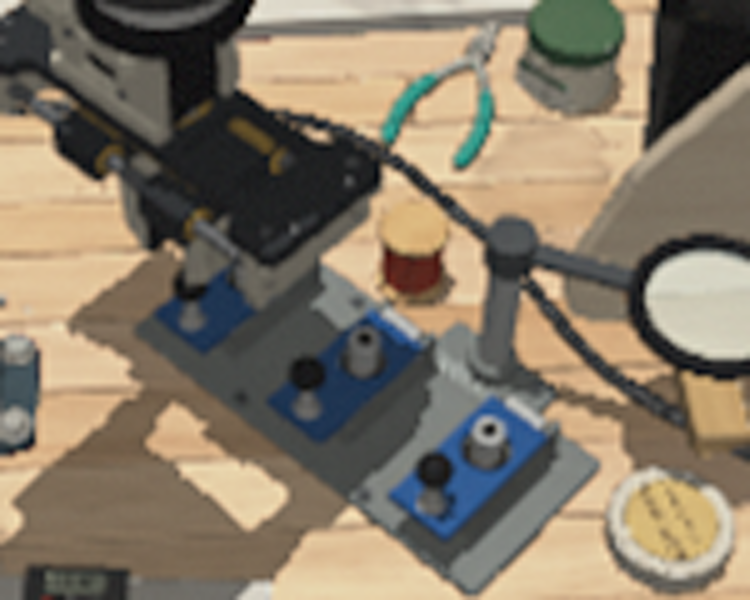

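View pics/w4.png

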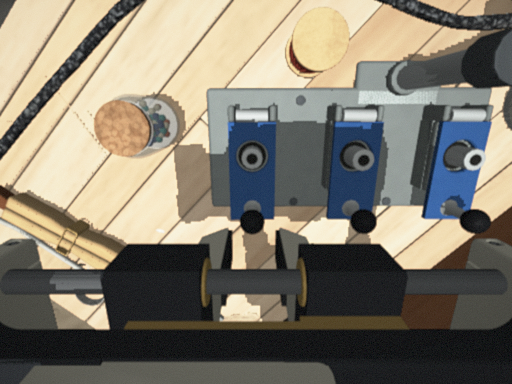

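```bash
python3 - <<'E'
from h import *
im,d,K,T=load("w4")
for u,v in((252,221),(363,221)): print(onplane(u,v,.066,K,T), cloud(d,K,T)[v,u])
E
python3 -m crank '[[[0,0,0],[0,0,0],0.5],[[0,0,0],[0,0,0],0.5],[[0,0,-1.5],[0,0,0],0.5],[[0,0,-3],[0,0,0],0.5],[[0,0,-3],[0,0,0],0.5]]' 12
```

```text
[0.49649223 0.0504603  0.066     ] [nan nan nan]
[ 0.49438262 -0.02925738  0.066     ] [ 0.49755848 -0.02622316  0.07337984]
time: 11.7
tool_pos: [0.4961, 0.0498, 0.2403]
tool_rot: [-0.025, -2.206, 2.205]
wrist_force: [-1.0, 0.0, -0.2]
gripper_width: 0.0458
```

Aligned within 1 mm. Down the rest (grasp point to 66 mm) and grip.

```bash
python3 -m crank '[[[0,0,-0.8],[0,0,0],0.5],[[0,0,-1.5],[0,0,0],0.5],[[0,0,-1.5],[0,0,0],0],[[0,0,-1.5],[0,0,0],0],[[0,0,-1.5],[0,0,0],0]]' 15;python3 -m crank '[[[0,0,0],[0,0,0],0],[[0,0,0],[0,0,0],0],[[0,0,0],[0,0,0],0],[[0,0,0],[0,0,0],0],[[0,0,0],[0,0,0],0]]'
python3 - <<'E'
import numpy as np
a0=np.arctan2(32,72);r=7.88
for t in np.arange(.1,1.21,.1): print(round(t,2),(r*np.array([np.cos(a0)-np.cos(a0+t),np.sin(a0+t)-np.sin(a0)])).round(2))
E
```

```text
time: 12.12
tool_pos: [0.4966, 0.0498, 0.2281]
tool_rot: [-0.031, -2.208, 2.208]
wrist_force: [-1.0, -0.8, -0.4]
gripper_width: 0.0305
time: 12.53
tool_pos: [0.4965, 0.0509, 0.2282]
tool_rot: [-0.032, -2.21, 2.206]
wrist_force: [-0.3, 7.4, 0.1]
gripper_width: 0.0163
0.1 [0.36 0.7 ]
0.2 [0.78 1.37]
0.3 [1.27 1.99]
0.4 [1.81 2.55]
0.5 [2.42 3.06]
0.6 [3.06 3.51]
0.7 [3.76 3.89]
0.8 [4.48 4.19]
0.9 [5.23 4.43]
1.0 [6.   4.59]
1.1 [6.79 4.67]
1.2 [7.57 4.67]
```

```bash
python3 -m crank '[[[0,0.1,0],[0,0,0],0.35],[[0,0.1,0],[0,0,0],0.35],[[0,0.1,-0.3],[0,0,0],0.35],[[0,0.1,-0.3],[0,0,0],0],[[0,0.1,-0.3],[0,0,0],0]]' 15;python3 -m crank '[[[0,0,0],[0,0,0],0],[[0,0,0],[0,0,0],0],[[0,0,0],[0,0,0],0],[[0,0,0],[0,0,0],0],[[0,0,0],[0,0,0],0]]'
```

```text
time: 12.95
tool_pos: [0.4963, 0.0507, 0.2245]
tool_rot: [-0.03, -2.207, 2.208]
wrist_force: [0.7, -0.4, 0.2]
gripper_width: 0.0229
time: 13.37
tool_pos: [0.4964, 0.0512, 0.2247]
tool_rot: [-0.03, -2.208, 2.207]
wrist_force: [-0.1, 5.7, -0.1]
gripper_width: 0.0167
```

```bash
python3 -m crank '[[[0.15,0,0.35],[0,0,0],0],[[0.36,0,0.7],[0,0,0],0],[[0.55,0,1.05],[0,0,0],0],[[0.78,0,1.37],[0,0,0],0],[[0.78,0,1.37],[0,0,0],0]]'
```

```text
time: 13.78
tool_pos: [0.5044, 0.0511, 0.2389]
tool_rot: [-0.03, -2.208, 2.207]
wrist_force: [-0.7, 5.6, -0.7]
gripper_width: 0.0167
```

```bash
python3 -m crank '[[[0.49,0,0.62],[0,0,0],0],[[1.03,0,1.18],[0,0,0],0],[[1.64,0,1.69],[0,0,0],0],[[2.28,0,2.14],[0,0,0],0],[[2.28,0,2.14],[0,0,0],0]]'; python3 - <<'E'
from h import *
im,d,K,T=grab("scene","s5"); crop(im,190,340,140,260,5,"pics/s5c.png")
E
```

```text
time: 14.2
tool_pos: [0.5285, 0.0507, 0.2612]
tool_rot: [-0.033, -2.209, 2.209]
wrist_force: [-2.1, 3.6, 2.0]
gripper_width: 0.0165
```

View pics/s5c.png

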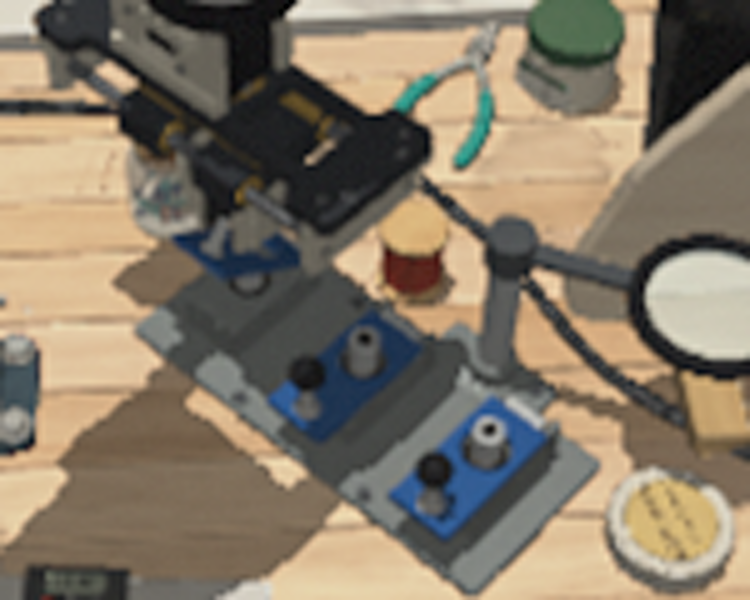

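Left cap is coming up with the ball in the fingers; other caps shut, magnifier clear. On to 1.0 rad.

```bash
python3 -m crank '[[[0.7,0,0.38],[0,0,0],0],[[1.42,0,0.68],[0,0,0],0],[[2.17,0,0.92],[0,0,0],0],[[2.94,0,1.08],[0,0,0],0],[[2.94,0,1.08],[0,0,0],0]]'; python3 -m crank '[[[0,0,0],[0,0,0],0],[[0,0,0],[0,0,0],0],[[0,0,0],[0,0,0],0],[[0,0,0],[0,0,0],0],[[0,0,0],[0,0,0],0]]'; python3 - <<'E'
from h import *
from workcell import monitor
im,d,K,T=grab("scene","s6"); crop(im,190,340,140,260,5,"pics/s6c.png")
im,d,K,T=grab("wrist","w6")
o=monitor.get_obs();print(o["tool_pos"],o["gripper_width"],o["wrist_force"].round(1),abs(o["joint_velocities"]).max())
p=o["tool_pos"]; print("angle",np.arctan2(p[2]-.159-.034,.5685-p[0])-np.arctan2(32,72), np.hypot(p[2]-.193,.5685-p[0]))
E
```

```text
time: 14.67
tool_pos: [0.5582, 0.0503, 0.2711]
tool_rot: [-0.033, -2.208, 2.21]
wrist_force: [-3.1, -2.3, 3.4]
gripper_width: 0.0164
time: 15.08
tool_pos: [0.5563, 0.0505, 0.2708]
tool_rot: [-0.03, -2.207, 2.209]
wrist_force: [-2.3, -4.1, 3.3]
gripper_width: 0.0164
[0.55630203 0.05043249 0.27076788] 0.01639156475297476 [-2.5 -4.1  2.7] 0.0015470832756778912
angle 0.9969886454651469 0.07871869793841318
```

View pics/s6c.png

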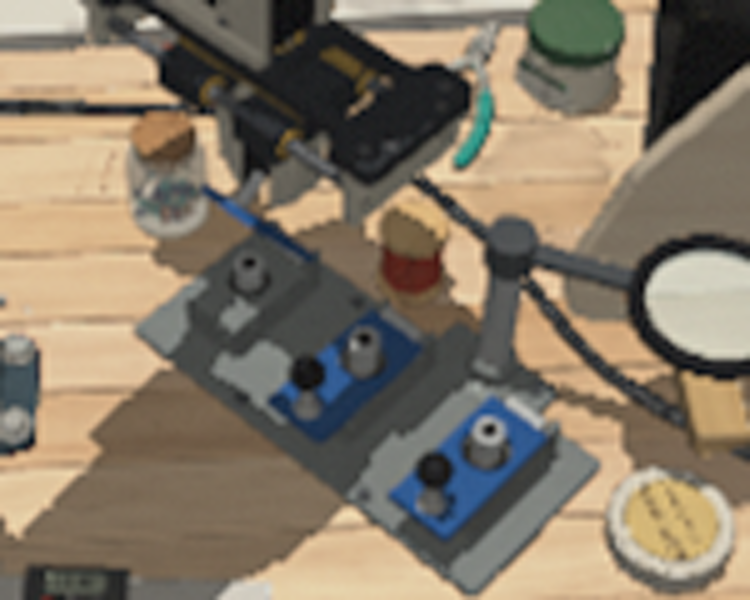

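View pics/w6.png

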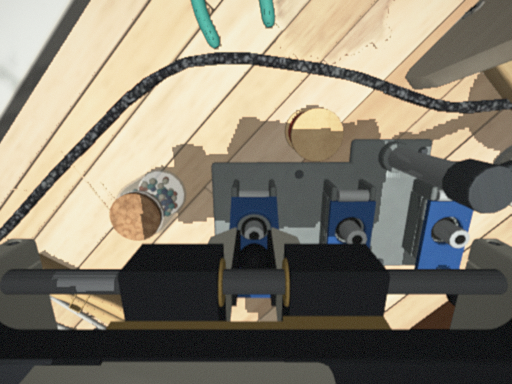

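```bash
python3 -c "
from workcell import order
print(order.hand_in())"
```

```text
the job is handed in; nothing more can be done
None
```

The loose bolt was the left one. It is pressed down to its stop, and its cap is held open by the black ball in the fingers. I handed the job in at about 15 s; the hand-in gave no verdict.

- **Magnifier:** I swung it by the orange knob to about 1.97 rad, from the tool position, and the last scene picture shows it still clear.
- **Bolts:** The right and middle bolts held firm under about 13 to 16 N. The left one gave at about 2 to 3 N and stopped after about 8 mm, where I pressed it with 14 N.
- **Cap:** The left cap is open about 1.0 rad, worked out from the tool pose. The ball's distance from the hinge came out at 78.7 mm against 78.8 mm expected. The arm was still, gripping at 15 N.
- **Everything else:** The last scene picture shows the middle and right caps shut, and the jar, tin and spool apparently where they were. I judged that by eye, without measuring.

**Discrepancy:** The fingers stopped 16.4 mm apart on the 18 mm ball. A regrip 3 mm lower still read 16.7 mm, so I took it as soft pads. The ball followed the fingers all the way up. A few newtons of sideways force (about 4 N) remained at the wrist.

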